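# Stack two wooden combs under a weight to keep them flat

### The job

Build the pressing stack on the brown pressing board, bottom to top: the long straight comb, the plain plywood spacer, the half-moon comb, and last the steel weight, set down gently. Lay each piece flat and centred on the one below it, with the combs and the spacer lengthwise along the board (either end may lead), let everything go, and leave the wax tin, offcut, brush and rasp where they lie.

Things in the scene. Friction and masses are not known exactly. Their poses are not given: they have to be found in the camera images.
- press_board: Pressing board, fixed to the bench in a new place each time: brown wood, 170 long (its x) by 80 wide (its y), flat top 20 above the table. A dark batten 12 wide across each short end stands 5 above the top, leaving 146 clear between them. Origin at the middle of the underside, on the table; z up.
- long_comb: Straight rectangular wooden comb, pale wood: 125 long (x) by 42 wide (y) by 12 thick, teeth along its -y long side; counts as solid between the teeth. About 50 g; lies flat on the table with its flat underside down; origin at the middle of the underside, z up, x along its length.
- spacer: Plain plywood strip without teeth: 120 long (x) by 50 wide (y) by 12 thick, about 55 g; lies flat on the table with its flat underside down; origin at the middle of the underside, z up, x along its length.
- half_comb: Half-moon comb, dark wood: 96 long (x) by 46 wide at its middle (y from -23 at the straight row of tooth tips to +23 at the top of the curved back), 12 thick; the curved back falls to about y = +5 at the ends. Counts as solid between the teeth. About 45 g; lies flat on the table with its flat underside down; origin at the middle of the underside, z up, x along its length.
- weight: Round turned steel weight standing upright, about 450 g, 62 high: body 52 in diameter up to 30, neck 18 in diameter from 34 to 42, grip knob 30 in diameter from 46 to the top at 62. Origin at the middle of its underside, z up.
- wax_tin: Bystander: flat round grey tin, 54 in diameter, 25 high, between the farther pieces. Origin at the middle of its underside.
- offcut: Bystander: small wooden block 45 x 22 x 22, to the left of the near middle. Origin at the middle of its underside.
- bench_brush: Bystander: flat brush with grey head and wooden handle, 150 long, lying along its x axis, to the right of the near middle, under 40 high. Origin on the table near the middle of its length.
- rasp: Bystander: steel rasp with a wooden handle, 255 long, up to 24 high, lying across the far side of the bench beyond the pieces. Origin on the table in its handle half, about 120 from the handle's end.
Things that resemble listed ones, but are neither listed nor needed, are in the scene too. Leave any green or yellow look-alike of the spacer alone. Leave any red look-alike of the long_comb alone.

How it is judged:
By the outcome, as a careful person would: the job done as asked, in the order asked, and still so for the second after the job is handed in, with the robot touching nothing.
It also fails if it takes over 120 s, if anything falls off the work surface, if the arm or the gripper's body presses on something with over 40 N, if the wrist force passes 120 N, or if a joint passes its speed limit or range.

### The arm

A 6-joint arm with a two-finger parallel gripper is mounted at the origin on the work surface. World frame = base frame: x ahead of the robot, y to its left, z up, the work surface at z = 0. Lengths are in m, angles in degrees, forces in N, time in s.
With the tool pointing down it reaches from about 0.35 to 0.925 m from the base axis. Payload 6.4 kg.
Tool frame: the origin (TCP) lies midway between the tips of the shut fingers; the grasp point (between the pads) lies 19 mm behind it (pinch_z is the distance from the TCP to the grasp point, in m); z points along the fingers, y is the line along which they close (so a half turn about z gives the same grasp; the last joint's range is limited). The gripper opens to 85 mm and grips with 20 to 120 N. Pads are 22 mm wide; open, the fingers measure 114 mm over their backs; the gripper's body (76 mm by 85 mm) begins 54 mm behind the grasp point. The pads swing forward as they close: fully open they stand 13 mm farther back than shut.
Start: joints at [-77.126, 14.043, 89.255, -0, 76.702, -9.975], TCP at [0.252, -0.599, 0.231] pointing down, gripper open.
Joint ranges: [-179.41, 179.41], [-58.25, 129.5], [7.25, 145.43], [-54.29, 234.29], [11.92, 165.04], [-157.13, 157.13]. Speed limits (degrees/s): [147.25, 147.25, 180, 180, 180, 180].

### API

Orientations are given as a 3x3 rotation matrix whose columns are the frame's x, y, z axes.
In Python, from plant import * gives the robot as it stands. Calls block until the motion is done:
- reach(position, orientation): joint-space move of the TCP to a pose.
- move_straight(position, feed=0.15, frame=None, force_limit=None): straight line of the TCP; frame=None keeps the orientation; feed is the mean speed in m/s. With force_limit (N) it stops when the force on the tool has changed by that much, and returns True; else False.
- goto_joints(angles): joint-space move.
- gripper_open() and grasp(force=None): open the fingers fully, or close them until they stop; force is the grip in N (None keeps the last).
- hold(seconds).
- inverse_kinematics(position, orientation): joint angles nearest the present ones, or None.
- get_obs(): the state.
- snapshot(name): name is "scene" or "top"; returns a dict with "img" (400x640x3 uint8, red, green, blue), "fov_y" (degrees; the focal length in pixels is half the picture's height over the tangent of half this angle, whatever the lens; pixels are square), "cx", "cy" (the principal point, pixels), "camera_from_world" (4x4, takes a point from world to camera coordinates). Camera axes: x right, y up, looking along -z (the intrinsics and any distortion apply to the point x, -y, -z); pixel columns grow to the right and rows downward; lengths in m; the calibration is good to about 2 mm. A picture is of the moment at which its call begins. There is no depth.
A pose or a line that the arm cannot do raises Unreachable and nothing moves.
- hand_in(): hands the job in; it is judged then, once.
Trained networks look in a picture, given as the dict that the camera call returned (one of the last four; its "shot" number tells which), for a name from the list of things; names that differ only in an ending like _2 or _b are one class to them, and where a whole thing is asked for, a point or a joint stands for the part that bears it (a point fixed in the world has none). Each returns a list of dicts, best first, with "score" (0 to 1); they miss things now and then, are a little off and sometimes report something else, mostly with a low value. They report only what shows in the picture. A call takes as long as a camera call. They do not tell look-alikes from the thing itself.
- search_frame(name, picture): "point" ([x, y, z] in m, in the coordinates of the camera as it stood for that picture, good to about 4 mm: the middle of the surface that is visible of it).
- regions_of(name, picture): "region" (400x640 bool, what is visible of it).
The state is a dict: "time": time; "joints": joint angles; "qd": joint speeds; "joint_efforts": joint torques, N m; "eef_pos": TCP position; "tool_rot": TCP orientation; "contact_force": force on the tool from outside, world axes, zero at the start; "torque": the same for the moment, N m; "width": finger opening in m; "finger_force": force on a finger pad.
Only numpy, scipy, OpenCV 4.12 (cv2) and the standard library are available. Lean on these libraries where they do the work, as an engineer would, in place of code of your own. Each camera call takes 0.05 s, during which the arm holds its last target. There are 200 camera calls.

## Working session

There is one attempt and no reset: what is moved stays moved. The work goes in short steps, each a Python script; the robot and the scene stay as the last script left them, time stands still between calls to the robot, and variables do not carry over. Pictures are saved under pics/ and viewed, at most 14 in all, crops included, and the job is handed in when it is done.

```bash
ls; mkdir -p pics; python3 - <<'E'
from plant import *
import cv2,numpy as np
for n in("scene","top"):
    s=snapshot(n); cv2.imwrite(f"pics/{n}0.png",s["img"][:,:,::-1])
    print(n,{k:v for k,v in s.items() if k!="img"})
    M=np.linalg.inv(s["camera_from_world"])
    for t in("press_board","long_comb","spacer","half_comb","weight","wax_tin","offcut","bench_brush","rasp"):
        print(t,[(np.round((M@np.r_[d["point"],1])[:3],3).tolist(),round(d["score"],2)) for d in search_frame(t,s)])
print(get_obs()["time"])
E
```

```text
pics
scene {'fov_y': 42.062530807688596, 'cx': 315.6022874197613, 'cy': 196.0169068098438, 'camera_from_world': array([[ 0.49604534,  0.86824256, -0.00968912, -0.38385731],
       [-0.69877134,  0.40579696,  0.58910732,  0.29100604],
       [ 0.51541986, -0.28545346,  0.80799671, -1.69456385],
       [ 0.        ,  0.        ,  0.        ,  1.        ]]), 'shot': 1}
press_board [([0.671, -0.178, 0.02], 0.62)]
long_comb [([0.661, 0.148, 0.011], 0.87), ([0.322, 0.115, 0.012], 0.81), ([0.394, 0.581, 0.007], 0.57), ([0.446, -0.146, 0.012], 0.34)]
spacer [([0.285, 0.369, 0.007], 0.86), ([0.61, 0.306, 0.01], 0.85), ([0.447, 0.274, 0.007], 0.7)]
half_comb [([0.478, -0.273, 0.01], 0.91)]
weight [([0.455, -0.014, 0.031], 0.73)]
wax_tin [([0.667, -0.004, 0.021], 0.73)]
offcut [([0.457, 0.142, 0.022], 0.62)]
bench_brush [([0.448, -0.145, 0.01], 0.71)]
rasp [([0.801, -0.004, 0.013], 0.77)]
top {'fov_y': 43.25011049863547, 'cx': 317.3675685572374, 'cy': 194.6984285296391, 'camera_from_world': array([[-2.39076929e-02, -9.99709587e-01, -3.02728481e-03,
         1.50910563e-01],
       [ 9.97521966e
[... 200 characters left out ...]
000e+00,
         1.00000000e+00]]), 'shot': 2}
press_board [([0.661, -0.176, 0.017], 0.66), ([0.446, -0.005, 0.034], 0.29)]
long_comb [([0.314, 0.12, 0.017], 0.95), ([0.66, 0.148, 0.013], 0.86), ([0.392, 0.584, 0.013], 0.6), ([0.661, -0.004, 0.025], 0.3)]
spacer [([0.286, 0.376, 0.013], 0.84), ([0.598, 0.301, 0.011], 0.61), ([0.439, 0.279, 0.013], 0.57)]
half_comb [([0.465, -0.272, 0.018], 0.61)]
weight [([0.44, -0.004, 0.031], 0.83), ([0.436, -0.144, 0.016], 0.65)]
wax_tin [([0.659, -0.002, 0.026], 0.55)]
offcut [([0.454, 0.141, 0.023], 0.54)]
bench_brush [([0.433, -0.142, 0.017], 0.82), ([0.798, 0.007, 0.007], 0.66)]
rasp [([0.793, 0.003, 0.008], 0.92), ([0.464, -0.271, 0.015], 0.56)]
1.0
```

View pics/top0.png

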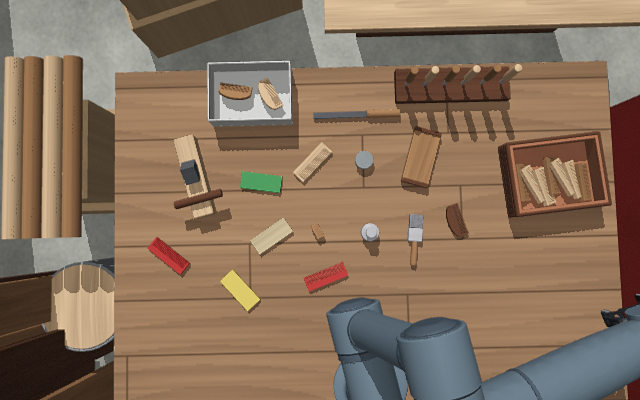

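View pics/scene0.png

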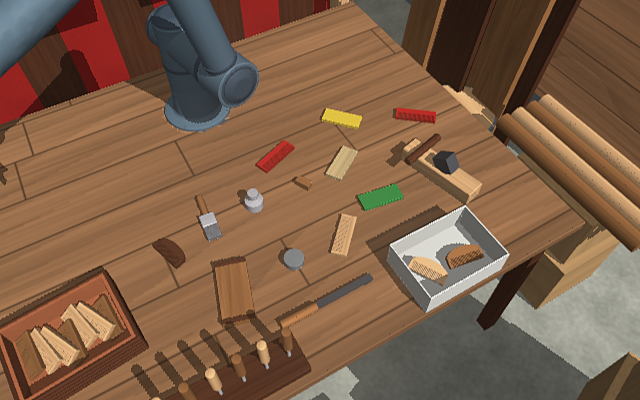

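The top view shows these candidates:
- **Long comb:** pale comb at (313,162). Red ones at (326,277) and (169,256) are look-alikes, so the pale one fits.
- **Spacer:** pale plain strip at (272,236). The green one at (261,183) and yellow one at (240,291) are look-alikes.
- **Half comb:** dark one at (457,221). The ones in the tray are not on the table.
- **Weight and board:** weight at (370,232), board at (421,157).

I'll confirm these with one crop and fit poses from both views.

```bash
cat > h.py <<'E'
from plant import *
import cv2,numpy as np
from scipy.optimize import minimize
def box(l,w,h): return np.array([[a*l/2,b*w/2,c] for a in(-1,1) for b in(-1,1) for c in(0,h)])
th=np.linspace(0,2*np.pi,40,endpoint=False)
def disc(d,z): return np.c_[d/2*np.cos(th),d/2*np.sin(th),z+0*th]
t=np.linspace(-.048,.048,25)
# curved back: circle through (+-48,5),(0,23)
R=(.048**2+.018**2)/(2*.018); arc=np.c_[t,.023-R+np.sqrt(R*R-t*t)]
hm=np.r_[arc,[[-.048,-.023],[.048,-.023]]]
hm=np.r_[np.c_[hm,0*hm[:,0]],np.c_[hm,0*hm[:,0]+.012]]
MOD={"long_comb":[box(.125,.042,.012)],"spacer":[box(.120,.050,.012)],"half_comb":[hm],"press_board":[box(.17,.08,.02),box(.17,.08,.025)],
"weight":[np.r_[disc(.052,0),disc(.052,.030)],np.r_[disc(.018,.03),disc(.018,.046)],np.r_[disc(.030,.046),disc(.030,.062)]]}
MOD["press_board"]=[box(.17,.08,.02)]+[box(.012,.08,.025)+[s*.079,0,0] for s in(-1,1)]
def proj(s,P):
    c=s["camera_from_world"]; q=P@c[:3,:3].T+c[:3,3]; f=200/np.tan(np.radians(s["fov_y"])/2)
    return np.c_[s["cx"]+f*q[:,0]/-q[:,2], s["cy"]-f*q[:,1]/-q[:,2]]
def pose(m,x,y,z,a):
    c,s=np.cos(a),np.sin(a); return m@np.array([[c,s,0],[-s,c,0],[0,0,1]])+[x,y,z]
K=8
def sil(s,n,p,o,N):
    im=np.zeros((N*K,N*K),np.uint8)
    for m in MOD[n]:
        h=cv2.convexHull(((proj(s,pose(m,*p))-o+.5)*K*16).astype(np.int32)); cv2.fillConvexPoly(im,h,255,shift=4)
    return cv2.resize(im,(N,N),interpolation=cv2.INTER_AREA)/255.
def regs(n,s,near):
    out=[];u=proj(s,np.array([[*near]]))[0]
    for d in regions_of(n,s):
        r=d["region"];v,c=np.nonzero(r)
        if len(c) and np.hypot(c.mean()-u[0],v.mean()-u[1])<25: out.append((d["score"],r))
    return max(out,key=lambda t:t[0])[1] if out else None
def fit(n,views,x0,freez=True):
    """views: list of (shot,mask). returns (x,y,z,yaw), IoU per view"""
    N=110;D=[]
    for s,r in views:
        u=proj(s,np.array([x0[:3]]))[0]; o=np.round(u)-N//2; M=cv2.warpAffine(r.astype(np.float32),np.float32([[1,0,-o[0]],[0,1,-o[1]]]),(N,N)); D.append((s,M,o))
    def cost(p):
        e=0
        for s,M,o in D:
            q=sil(s,n,p,o,N); e+=np.abs(q-M).sum()/M.sum()
        return e
    best=None
    for a in ([0] if n=="weight" else x0[3:]):
        z=np.array([*x0[:3],a]); sx=np.vstack([z]+[z+np.eye(4)[i]*[.01,.01,.01,.2][i] for i in range(4)])
        if not freez:
            g=minimize(lambda p:cost([p[0],p[1],x0[2],p[2]]),z[[0,1,3]],method="Nelder-Mead",options=dict(initial_simplex=np.array([z[[0,1,3]]]+[z[[0,1,3]]+np.eye(3)[i]*[.01,.01,.2][i] for i in range(3)]),maxiter=200,xatol=1e-4,fatol=1e-4)); x=np.array([g.x[0],g.x[1],x0[2],g.x[2]])
        else:
            g=minimize(cost,z,method="Nelder-Mead",options=dict(initial_simplex=sx,maxiter=300,xatol=1e-4,fatol=1e-4)); x=g.x
        if best is None or g.fun<best[1]: best=(x,g.fun)
    return best
E
python3 - <<'E'
from h import *
A=snapshot("scene");B=snapshot("top")
img=B["img"][:,:,::-1]; 
c=cv2.resize(img[130:260,235:485],None,fx=3.2,fy=3.2,interpolation=cv2.INTER_CUBIC); 
G={"press_board":(.664,-.177,.0),"long_comb":(.658,.148,0),"spacer":(.443,.276,0),"half_comb":(.468,-.272,0),"weight":(.445,-.009,0)}
an=np.radians(np.arange(0,180,30))
for n,g in G.items():
    a=an if n!="half_comb" else np.radians(np.arange(0,360,30))
    va=regs(n,A,g);vb=regs(n,B,g)
    for tag,V,fz in(("both",[(A,va),(B,vb)],True),("scene",[(A,va)],False),("top",[(B,vb)],False)):
        if any(v is None for _,v in V): print(n,tag,"none");continue
        x,e=fit(n,V,[*g,*a],fz)
        print(n,tag,np.round(x[:3],4),round(np.degrees(x[3])%360,1),"err",round(e,3))
        if tag!="scene" and vb is not None:
            pass
    if vb is not None:
        ct,_=cv2.findContours(cv2.resize(vb[130:260,235:485].astype(np.uint8),None,fx=3.2,fy=3.2,interpolation=0),0,2); cv2.drawContours(c,ct,-1,(255,0,255),1)
cv2.imwrite("pics/crop1.png",c); print(get_obs()["time"])
E
```

```text
press_board both [ 0.6644 -0.1723  0.0015] 343.7 err 0.086
press_board scene [ 0.6643 -0.1714  0.    ] 343.3 err 0.033
press_board top [ 0.6641 -0.1734  0.    ] 343.9 err 0.042
long_comb both [ 0.658   0.1514 -0.002 ] 135.1 err 0.146
long_comb scene [0.6589 0.1513 0.    ] 315.4 err 0.065
long_comb top [0.6576 0.1507 0.    ] 315.0 err 0.075
spacer both [ 0.4403  0.2785 -0.0046] 123.6 err 0.214
spacer scene [0.4425 0.2781 0.    ] 124.9 err 0.17
spacer top [0.4403 0.2777 0.    ] 123.3 err 0.046
half_comb both [ 0.4725 -0.2679 -0.0023] 18.7 err 0.177
half_comb scene [ 0.4745 -0.2673  0.    ] 18.7 err 0.071
half_comb top [ 0.4721 -0.2679  0.    ] 18.7 err 0.101
weight both [ 0.4452 -0.0126 -0.0021] 11.8 err 0.168
weight scene [ 0.4467 -0.0123  0.    ] 9.1 err 0.109
weight top [ 0.4451 -0.0127  0.    ] 10.0 err 0.057
1.6
```

View pics/crop1.png

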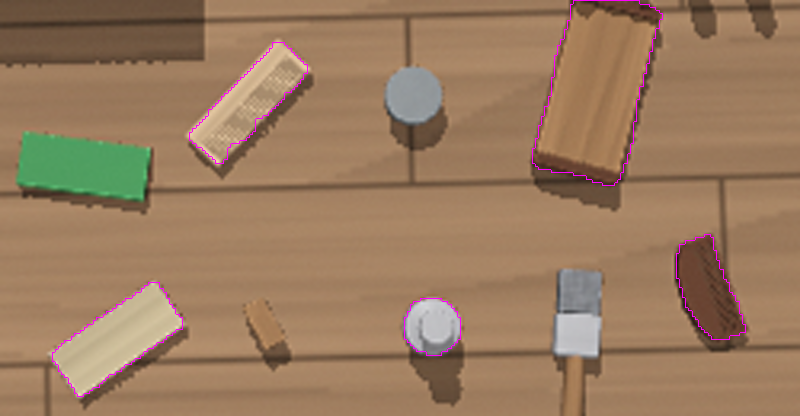

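The crop confirms it. The masks sit on the pale toothed comb, the plain pale strip, the dark half-moon with its back toward +y, the weight and the board. Base heights fit to within 5 mm of the table, and the two views agree to about 2 mm. Starting with the long comb.

```bash
cat > m.py <<'E'
from h import *
BOARD=(.6643,-.1723); BY=-16.3
def Rt(a):
    c,s=np.cos(np.radians(a)),np.sin(np.radians(a)); return np.array([[c,s,0],[s,-c,0],[0,0,-1.]])
def best(p,a):
    c=[]
    for k in(0,180):
        j=inverse_kinematics(p,Rt(a+k))
        if j is not None: c.append((abs(j[5]),a+k))
    return min(c)[1]
def st(tag):
    o=get_obs(); print(tag,"t",round(o["time"],1),"tcp",np.round(o["eef_pos"],4),"w",round(o["width"],4),"ff",np.round(o["finger_force"],1),"F",np.round(o["contact_force"],1),"j6",round(o["joints"][5]))
def pick(x,y,a,z,f):
    a=best([x,y,.2],a); gripper_open(); reach([x,y,.2],Rt(a)); 
    print("hit",move_straight([x,y,z],feed=.1,force_limit=8)); st("down"); grasp(f); hold(.3); st("grip")
    move_straight([x,y,.2],feed=.15); st("up")
def place(x,y,a,z,rel=True):
    a=best([x,y,.2],a); reach([x,y,.2],Rt(a)); move_straight([x,y,z+.02],feed=.12); hold(.3)
    print("hit",move_straight([x,y,z-.003],feed=.02,force_limit=3)); st("set")
    if rel:
        gripper_open(); hold(.2); move_straight([x,y,.2],feed=.12); st("rel")
E
python3 - <<'E'
from m import *
pick(.658,.1511,135.2,.001,40)
s=snapshot("scene"); cv2.imwrite("pics/g1.png",cv2.resize(s["img"][60:320,160:480,::-1],None,fx=2,fy=2))
E
```

```text
hit False
down t 7.0 tcp [0.6584 0.1511 0.0016] w 0.0851 ff 0.0 F [ 0.2  0.3 -0.1] j6 -42
grip t 7.7 tcp [0.6584 0.1511 0.0014] w 0.0411 ff 42.1 F [-0.6 -0.6  3.7] j6 -42
up t 9.2 tcp [0.6573 0.151  0.1985] w 0.0406 ff 41.8 F [ 0.   0.1 -0.1] j6 -42
```

View pics/g1.png

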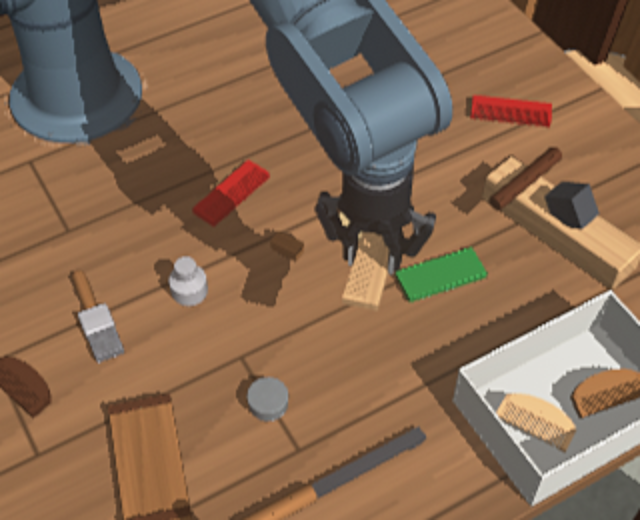

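The comb is held at (367,275) in the crop with 41 mm between the pads. Placing it.

```bash
python3 - <<'E'
from m import *
place(*BOARD,BY,.0214)
pick(.4407,.278,123.6,.0025,40)
A=snapshot("scene");B=snapshot("top")
g=(*BOARD,.02); a=np.radians([-16,164])
for s,t in((A,"scene"),(B,"top")):
    r=regs("long_comb",s,g)
    if r is not None: x,e=fit("long_comb",[(s,r)],[*g,*a],False); print(t,np.round(x,4),np.degrees(x[3]),e)
    r=regs("press_board",s,(*BOARD,0))
    if r is not None: x,e=fit("press_board",[(s,r)],[*BOARD,0,*a],False); print(t,"board",np.round(x,4),np.degrees(x[3]),e)
c=[cv2.resize(s["img"][v:v+120,u:u+130,::-1],None,fx=3,fy=3,interpolation=cv2.INTER_CUBIC) for s,v,u in((A,230,170),(B,95,355))]
cv2.imwrite("pics/p1.png",np.hstack(c))
E
```

```text
hit True
set t 13.8 tcp [ 0.6641 -0.1722  0.0215] w 0.041 ff 42.2 F [0.3 0.5 4.1] j6 82
rel t 16.2 tcp [ 0.6638 -0.1721  0.1988] w 0.0848 ff 0.0 F [-0.3  0.3  0.1] j6 82
hit False
down t 20.4 tcp [0.4411 0.2782 0.003 ] w 0.0855 ff 0.0 F [-0.   0.   0.4] j6 -14
grip t 21.1 tcp [0.4412 0.2782 0.003 ] w 0.0488 ff 41.9 F [-0.6 -0.6  6.2] j6 -14
up t 22.6 tcp [0.4401 0.2778 0.1988] w 0.0485 ff 41.3 F [-0.5 -0.2  0.1] j6 -14
top [ 0.6642 -0.1749  0.02   -0.2805] -16.072348835088455 0.05318741450068399
top board [ 0.6629 -0.1724  0.     -0.284 ] -16.274517144638356 0.6533018686926825
```

View pics/p1.png

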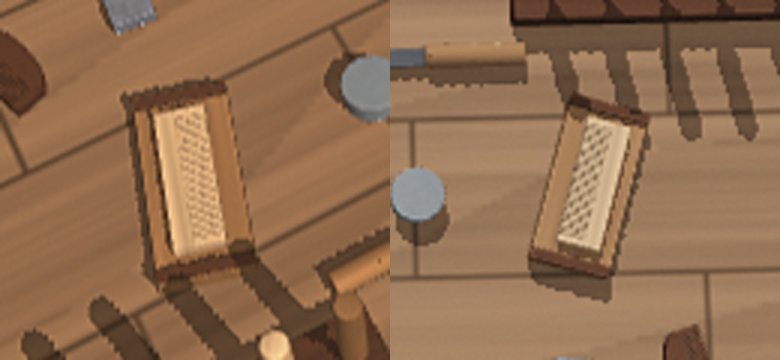

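The long comb lies flat, centred and lengthwise between the battens (about (190,180) and (595,185) in the two halves). The spacer is in hand. Continuing.

```bash
python3 - <<'E'
from m import *
place(*BOARD,BY,.035)
pick(.473,-.2678,18.7,.003,30)
A=snapshot("scene");B=snapshot("top")
g=(*BOARD,.032); a=np.radians([-16,164])
for s,t in((A,"scene"),(B,"top")):
    r=regs("spacer",s,g)
    if r is not None: x,e=fit("spacer",[(s,r)],[*g,*a],False); print(t,np.round(x,4),np.degrees(x[3]),e)
c=[cv2.resize(s["img"][v:v+120,u:u+130,::-1],None,fx=3,fy=3,interpolation=cv2.INTER_CUBIC) for s,v,u in((A,230,170),(B,95,355))]
cv2.imwrite("pics/p2.png",np.hstack(c))
E
```

```text
hit True
set t 27.2 tcp [ 0.6641 -0.1722  0.035 ] w 0.0483 ff 41.8 F [-0.7 -0.1  4.1] j6 82
rel t 29.4 tcp [ 0.6638 -0.1721  0.1988] w 0.0854 ff 0.0 F [-0.9  0.   0.1] j6 82
hit False
down t 32.6 tcp [ 0.4733 -0.2681  0.0035] w 0.0858 ff 0.0 F [-0.5 -0.3 -1.3] j6 30
grip t 33.4 tcp [ 0.4733 -0.2681  0.0034] w 0.0446 ff 31.1 F [-0.6 -0.4  4.5] j6 30
up t 34.9 tcp [ 0.4725 -0.2673  0.1988] w 0.045 ff 30.7 F [-0.1 -0.3 -1. ] j6 30
scene [ 0.6627 -0.1725  0.032  -0.2667] -15.279029557478903 0.12696078431372548
top [ 0.6629 -0.1743  0.032  -0.2748] -15.744005354641882 0.06406933047012808
```

View pics/p2.png

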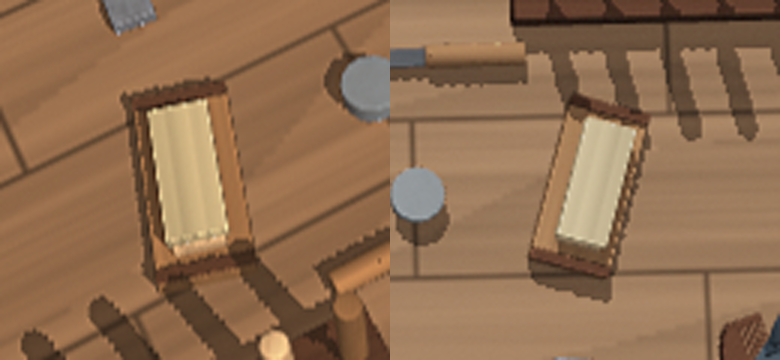

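The spacer lies square on the comb, about 1 mm off in both fits. Half-moon comb next, then I'll pick the weight.

```bash
python3 - <<'E'
from m import *
place(*BOARD,BY,.0474)
pick(.4456,-.0126,0,.037,60)
A=snapshot("scene");B=snapshot("top")
g=(*BOARD,.044); a=np.radians([-16,164])
for s,t in((A,"scene"),(B,"top")):
    r=regs("half_comb",s,g)
    if r is not None: x,e=fit("half_comb",[(s,r)],[*g,*a],False); print(t,np.round(x,4),np.degrees(x[3]),e)
c=[cv2.resize(s["img"][v:v+180,u:u+130,::-1],None,fx=3,fy=3,interpolation=cv2.INTER_CUBIC) for s,v,u in((A,150,170),(B,95,355))]
cv2.imwrite("pics/p3.png",np.hstack(c))
E
```

```text
hit True
set t 38.4 tcp [ 0.6641 -0.1722  0.0474] w 0.0446 ff 31.2 F [-0.5  0.1  4.9] j6 82
rel t 40.5 tcp [ 0.6637 -0.172   0.1987] w 0.0855 ff 0.0 F [ 0.1 -0.3 -0.4] j6 82
hit False
down t 43.6 tcp [ 0.4461 -0.0127  0.0375] w 0.0854 ff 0.0 F [-0.3  0.3  0.2] j6 74
grip t 44.5 tcp [ 0.4459 -0.0124  0.0373] w 0.0279 ff 59.0 F [-1.7  2.9  5.5] j6 74
up t 45.7 tcp [ 0.4447 -0.0124  0.1986] w 0.0276 ff 59.3 F [-0.3  1.3 -3.9] j6 74
scene [ 0.6662 -0.1728  0.044  -0.2943] -16.862363106723482 0.043371378402107114
top [ 0.6626 -0.1728  0.044  -0.2773] -15.887136331073483 0.05789167152009318
```

View pics/p3.png

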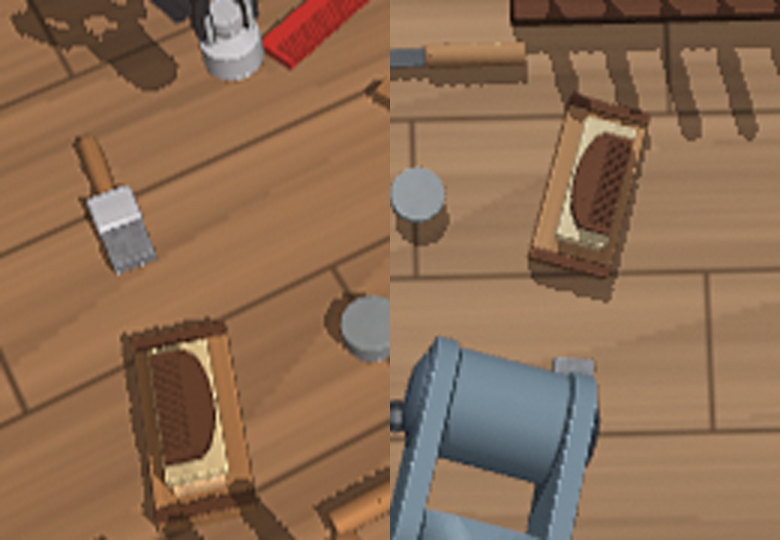

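The half-moon comb is centred on the spacer at about (185,405) and (605,182), and the weight hangs upright in the gripper at (231,45). Setting it down slowly.

```bash
python3 - <<'E'
from m import *
x,y=.6644,-.1724; z=.0933
a=best([x,y,.22],BY); reach([x,y,.22],Rt(a)); move_straight([x,y,z+.012],feed=.1); hold(.5); st("pre")
print("hit",move_straight([x,y,z-.003],feed=.008,force_limit=2)); st("set"); hold(.3)
gripper_open(); hold(.3); move_straight([x,y,.24],feed=.12); reach([.45,.1,.3],Rt(a)); st("rel")
A=snapshot("scene");B=snapshot("top")
g=(x,y,.056)
for s,t in((A,"scene"),(B,"top")):
    r=regs("weight",s,g)
    if r is not None: p,e=fit("weight",[(s,r)],[*g,0],False); print(t,np.round(p,4),e)
c=[cv2.resize(s["img"][v:v+150,u:u+130,::-1],None,fx=3,fy=3,interpolation=cv2.INTER_CUBIC) for s,v,u in((A,190,170),(B,80,355))]
cv2.imwrite("pics/p4.png",np.hstack(c))
E
```

```text
pre t 48.8 tcp [ 0.6644 -0.1724  0.1053] w 0.0278 ff 59.3 F [ 0.6  0.4 -3.5] j6 82
hit True
set t 50.1 tcp [ 0.6644 -0.1724  0.0933] w 0.0279 ff 60.0 F [0.7 0.1 5. ] j6 82
rel t 54.0 tcp [0.4506 0.0995 0.3   ] w 0.0855 ff 0.0 F [ 0.3 -0.2  0.4] j6 105
scene [ 0.6669 -0.1723  0.056  -0.0899] 0.12881116410528173
top [ 0.6628 -0.1726  0.056   0.1261] 0.09815007274994804
```

View pics/p4.png

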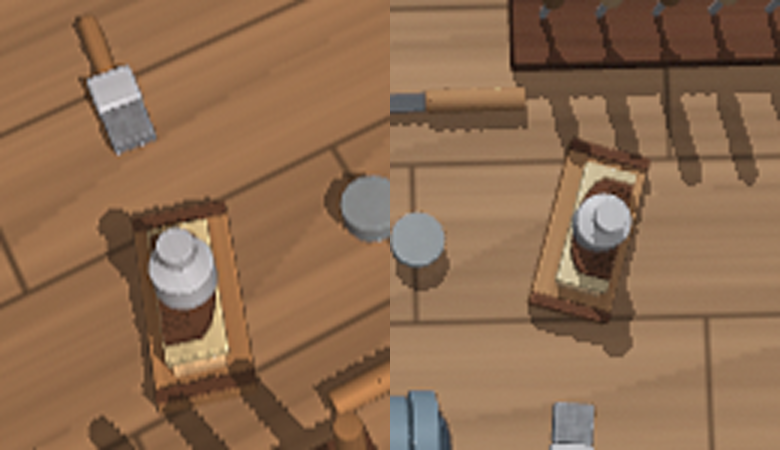

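The weight stands upright and centred on the half-moon comb at about (180,270) and (602,222). The rest of the stack is undisturbed, so I'm handing in.

```bash
python3 -c "
from plant import *
print(hand_in())"
```

```text
the job is handed in; nothing more can be done
None
```

The stack is built on the pressing board in the order asked (long comb, spacer, half-moon comb, weight), each piece within about 3 mm of centre by the camera fits, and the job was handed in at about 54 s of robot time.

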